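# Seat the sample cylinder against the stop pin of a leak-check cradle

## Task

Pick the long necked sample cylinder out of its saddle, lay it in the open part of the cradle's V-groove with its neck towards the stop pin, clear of the bridge, and let go of it. Then push it along the groove under the bridge until you feel it bear firmly on the pin, gently and without ramming the pin, and leave it there touching the pin. Leave the other two cylinders in their saddles and do not knock over the jar.

Things in the scene. Friction and masses are not known exactly. Their poses are not given: they have to be found in the camera images.
- long_necked: Bare steel sample cylinder, the only long one with a neck: 150 mm overall; body 44 mm across, 120 mm long, flat rear (blunt) end; neck 20 mm across, 30 mm long, flat tip. 0.3 to 0.6 kg. Origin on its axis, midway between the two ends (75 mm from each); x along the axis towards the neck, y and z rolled anyhow. Starts level in a short V saddle, axis 39 mm above the table.
- nose (a point): Centre of the flat tip of the long necked cylinder's neck, on its axis; axes as the cylinder.
- blunt_end (a point): Centre of the flat, 44 mm wide rear end of the long necked cylinder, on its axis; axes as the cylinder.
- cradle: Fixed leak-check cradle: grey base 295 mm long (x -130 to +165), 70 mm wide, 12 mm thick, with an aluminium 90 degree V-groove along x from -130 to +75 mm. Origin on the table under the groove's centre line; x along the groove from the open end to the stop, z up. The groove's friction varies: sliding the cylinder takes about 2 to 12 N.
- groove (a point): On the cradle's centre line at its x = -50 mm, 45 mm above the table: where the axis of a 44 mm cylinder lying in the groove runs; axes as the cradle. The V's bottom is 14 mm, its rims 32 mm above the table; it is 43 mm wide over the outside, a little narrower than the cylinder. The groove is open from above from the cradle's x = -130 to +35 mm.
- bridge (a point): Centre of the top of the bridge over the groove, at the cradle's x = 50 mm, 89 mm above the table (screw heads 92 mm); axes as the cradle. The bridge is 30 mm long (x 35 to 65 mm), 78 mm wide, its posts 60 mm apart inside, its underside 81 mm above the table.
- stop: Stop on the cradle's base beyond the bridge: a dark block 44 mm wide, 16 mm thick, 60 mm high, in which a horizontal steel pin 14 mm in diameter is clamped, pointing back along the groove. Origin at the middle of the pin, on the block's face towards the bridge, 45 mm above the table; axes as the cradle's. The pin sticks out of this face by 10 to 40 mm (towards -x), each time differently.
- long_plain: Bystander: bare steel cylinder 150 mm long, 44 mm in diameter throughout, no neck, lying in a saddle. Origin at its middle on the axis, x along the axis.
- short_necked: Bystander: bare steel cylinder like the long necked one but 100 mm overall (body 70 mm, neck 30 mm), lying in a saddle. Origin on the axis midway between its ends, x along the axis to the neck.
- saddle_long_necked: Fixed grey plastic saddle under the long necked cylinder: base 70 x 60 mm, V-groove along its x axis, rims 26 mm above the table and 43 mm wide over the outside. Origin on the table under its centre.
- flask: Bystander: loose closed jar 60 mm in diameter and 120 mm high, standing beyond the saddles. Origin at the centre of its underside, z up.
There are look-alikes about, which are no part of the job. Leave any blue or pink look-alike of the long_necked alone.

How it is judged:
By the outcome, as a careful person would: the job done as asked, in the order asked, and still so for the second after the job is handed in, with the robot touching nothing.
It also fails if it takes over 67 s, if anything falls off the work surface, if the arm or the gripper's body presses on something with over 40 N, if the wrist force passes 120 N, or if a joint passes its speed limit or range.

## Robot

A 6-joint arm with a two-finger parallel gripper is mounted at the origin on the work surface. World frame = base frame: x ahead of the robot, y to its left, z up, the work surface at z = 0. Lengths are in m, angles in rad, forces in N, time in s.
With the tool pointing down it reaches from about 0.325 to 0.9 m from the base axis. Payload 3.5 kg.
Tool frame: the origin (TCP) lies midway between the tips of the shut fingers; the grasp point (between the pads) lies 19 mm behind it; z points along the fingers, y is the line along which they close (so a half turn about z gives the same grasp; the last joint's range is limited). The gripper opens to 85 mm and grips with 20 to 120 N. Pads are 22 mm wide; open, the fingers measure 114 mm over their backs; the gripper's body (76 mm by 85 mm) begins 54 mm behind the grasp point. The pads swing forward as they close: fully open they stand 13 mm farther back than shut.
Start: joints at [1.189, 0.276, -0.026, 1.268, 0, 1.467], TCP at [0.172, 0.601, 0.231] pointing down, gripper open.
Joint ranges: [-3.12, 3.12], [-0.85, 1.88], [-1.08, 1.24], [-1.95, 2.15], [-1.57, 1.53], [-3.14, 3.14]. Speed limits (rad/s): [2.57, 2.57, 3.14, 3.14, 3.14, 3.14].

## Interface

Orientations are given as a rotation vector (axis times angle).
In Python, from station import sensors, eyes, env gives the robot as it stands. The module is installed in compiled form; this text tells all that it offers.
- The arm moves only by the tool carry_out, never from a script. Its arguments are lists of equal length, an entry for each row: "translation": the shift along the tool's x, y, z in cm, a list of three; "turn": the turn about the tool's z in degrees; "grip": the opening, from 0 (shut) to 1 (fully open). A call has 1 to 20 rows; each row shifts and turns the commanded pose from where the row before left it, along the tool's axes as they then stand; what a row does not reach is not made up. A row lasts 1/8 s, in which the tool goes at most 62.5 mm and 10.7 degrees, less where a joint would pass 70% of its speed; a pose out of reach is approached as far as the arm can. A call with a gripper value outside its range is refused whole. The fingers move at their own pace and stop on an object; "grip_force" is the grip in N (left out, the last holds). Time passes only in rows, so rows that do not move let the fingers close. It gives the time, the measured TCP pose, the force, the opening and the grip force at its end, in the units of the state.
- sensors.get_state(): the state, without advancing time (a new reading comes with each control period).
- eyes.snapshot(name): name is "side" or "top"; returns a dict with "color" (420x560x3 uint8, red, green, blue), "mtx" (3x3 intrinsics, pixels), "pose" (4x4, takes a point from camera to world coordinates). Camera axes: x right, y down, z forward; pixel columns grow to the right and rows downward; lengths in m; the calibration is good to about 2 mm. A picture is of the moment at which its call begins. There is no depth.
- env.hand_in(): hands the job in; it is judged then, once.
The state is a dict: "clock": time; "q": joint angles; "qvel": joint speeds; "effort": joint torques, N m; "ee_pos": TCP position; "orientation": TCP orientation; "force": force on the tool from outside, world axes, zero at the start; "moment": the same for the moment, N m; "finger_gap": opening from 0.0 (shut) to 1.0 (fully open); "gripper_force": force on a finger pad.
Only numpy, scipy, OpenCV 4.12 (cv2) and the standard library are available. Lean on these libraries where they do the work, as an engineer would, in place of code of your own. Each camera call takes 0.05 s, during which the arm holds its last target. There are 200 camera calls.

## Working session

There is one attempt and no reset: what is moved stays moved. The work goes in short steps, Python scripts to look and compute and a tool call to move; the robot and the scene stay as the last step left them, time stands still between calls to the robot, and variables do not carry over. Pictures are saved under pics/ and viewed, at most 10 in all, crops included, and the job is handed in when it is done.

Besides the shell and the picture viewer there is one more tool, called after ">>>" as a command line: name --pt "numbers of a row" for each row, then --argument value for the rest. carry_out: Moves the arm, as the interface text tells. Its arguments: {"type":"object","properties":{"translation":{"type":"array"},"turn":{"type":"array"},"grip":{"type":"array"},"grip_force":{"type":"number"}},"required":["translation","turn","grip"]}

```bash
mkdir -p pics
cat > h.py <<'E'
import cv2,numpy as np
from station import sensors,eyes,env
from scipy.spatial.transform import Rotation as R
def snap(n,f):
    s=eyes.snapshot(n); cv2.imwrite(f'pics/{f}.png',cv2.cvtColor(s['color'],cv2.COLOR_RGB2BGR)); np.savez(f'pics/{f}.npz',**s); return s
def load(f): return dict(np.load(f'pics/{f}.npz'))
def ray(s,u,v):
    d=s['pose'][:3,:3]@np.linalg.inv(s['mtx'])@[u,v,1]; return s['pose'][:3,3],d
def onz(s,u,v,z):
    o,d=ray(s,u,v); return o+d*(z-o[2])/d[2]
def proj(s,p):
    c=s['pose'][:3,:3].T@(np.array(p)-s['pose'][:3,3]); q=s['mtx']@c; return q[:2]/q[2]
def tool(v,st=None):
    st=st or sensors.get_state(); return R.from_rotvec(st['orientation']).inv().apply(v)*100
E
python3 - <<'E'
from h import *
for n in ('top','side'):
    s=snap(n,n+'1'); print(n,s['pose'].round(3).tolist(),s['mtx'].round(1).tolist())
st=sensors.get_state(); print(st); print(R.from_rotvec(st['orientation']).as_matrix().round(3))
E
```

```text
top [[-0.009, -0.984, 0.179, 0.359], [-1.0, 0.01, 0.002, -0.011], [-0.004, -0.179, -0.984, 1.092], [0.0, 0.0, 0.0, 1.0]] [[482.4, 0.0, 278.3], [0.0, 482.4, 197.5], [0.0, 0.0, 1.0]]
side [[-0.761, -0.505, 0.406, 0.161], [-0.648, 0.591, -0.48, 0.463], [0.003, -0.629, -0.777, 0.845], [0.0, 0.0, 0.0, 1.0]] [[423.7, 0.0, 284.8], [0.0, 423.7, 203.1], [0.0, 0.0, 1.0]]
{'clock': 0.1, 'q': array([ 1.18860588e+00,  2.77081686e-01, -2.77657997e-02,  1.26800622e+00,
        9.38916721e-06,  1.46735855e+00]), 'qvel': array([-0.00083985, -0.00063612,  0.0036346 ,  0.00091517, -0.00155667,
        0.00175423]), 'effort': array([-1.42826989e-04, -4.46709681e+01,  2.96128052e+01,  8.46841227e-03,
       -1.07290243e-04, -2.71429450e-06]), 'ee_pos': array([0.17173315, 0.60019589, 0.23024576]), 'orientation': array([-0.43637723, -3.11062766,  0.00313287]), 'force': array([0.37798885, 0.36234595, 0.11662526]), 'moment': array([ 0.03681688, -0.02453887, -0.00095117]), 'gripper_force': 0.0, 'finger_gap': 1.0023835023534615}
[[-0.961  0.275 -0.001]
 [ 0.275  0.961 -0.002]
 [ 0.    -0.002 -1.   ]]
```

View pics/top1.png

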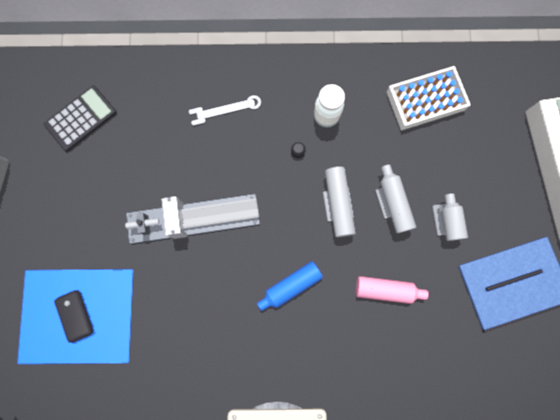

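View pics/side1.png

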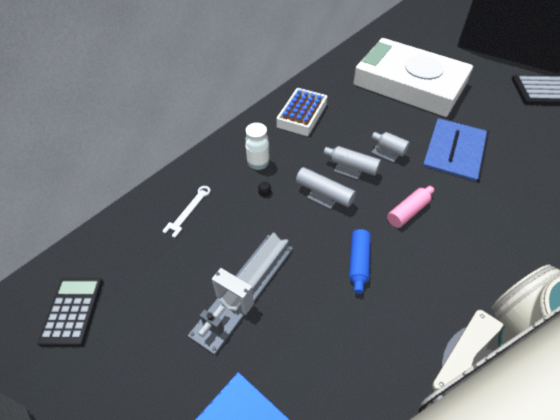

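The top view shows the long necked cylinder in the middle of the saddles (397,200), neck up at (387,170). The cradle runs from its open end (258,210) to the stop at (140,225). Next I measure both.

Run:
```python
from h import *
s=load('top1'); c=cv2.cvtColor(s['color'],cv2.COLOR_RGB2BGR)
a=cv2.resize(c[155:245,370:430],None,fx=6,fy=6,interpolation=cv2.INTER_CUBIC)
b=cv2.resize(c[185:250,118:268],None,fx=5,fy=5,interpolation=cv2.INTER_CUBIC)
o=np.zeros((600,800,3),np.uint8); o=np.zeros((330,750,3),np.uint8); o[:325,:750]=b
cv2.imwrite('pics/cr.png',o); cv2.imwrite('pics/cy.png',a)
g=cv2.cvtColor(c,cv2.COLOR_BGR2GRAY); print(g[195:205:4,370:425].tolist())
m=(g>110).astype(np.uint8); 
n,l,stt,ce=cv2.connectedComponentsWithStats(m)
for i in range(1,n):
    if stt[i,4]>150:
        p=np.argwhere(l==i)[:,::-1].astype(np.float32); print(stt[i].tolist(),cv2.minAreaRect(p),onz(s,*ce[i],0.045).round(3))
```

```text
[[97, 96, 98, 98, 96, 91, 101, 159, 199, 193, 149, 125, 122, 117, 120, 136, 160, 178, 191, 203, 210, 217, 224, 230, 237, 245, 250, 252, 250, 243, 236, 231, 226, 220, 207, 178, 124, 98, 96, 96, 96, 97, 96, 97, 96, 97, 95, 97, 96, 98, 96, 97, 97, 96, 95], [97, 97, 95, 97, 97, 97, 93, 97, 142, 190, 194, 160, 131, 122, 118, 117, 131, 154, 175, 189, 200, 210, 217, 223, 229, 236, 243, 249, 251, 250, 244, 237, 232, 227, 221, 211, 189, 141, 102, 96, 96, 95, 97, 97, 97, 97, 97, 96, 95, 96, 97, 96, 96, 95, 96], [97, 98, 95, 96, 98, 97, 97, 95, 96, 125, 179, 200, 185, 145, 124, 120, 115, 124, 149, 172, 186, 199, 208, 215, 222, 228, 235, 242, 247, 250, 249, 245, 238, 233, 228, 222, 214, 197, 155, 108, 95, 96, 96, 97, 98, 97, 97, 96, 96, 97, 98, 96, 96, 97, 96]]
[0, 0, 560, 24, 11129] ((279.5, 11.5), (23.0, 559.0), 90.0) [1.003 0.018 0.045]
[0, 28, 560, 19, 7628] ((279.5008544921875, 37.07453536987305), (13.84644889831543, 559.1630859375), 89.37498474121094) [ 0.932 -0.015  0.045]
[386, 65, 85, 65, 3251] ((428.11566162109375, 96.87010955810547), (47.187103271484375, 77.49185180664062), 72.6459732
[... 1289 characters left out ...]
203), 79.69515228271484) [ 0.498 -0.383  0.045]
[460, 237, 100, 93, 5945] ((514.9617919921875, 282.2890625), (69.76200866699219, 94.60249328613281), 70.97439575195312) [ 0.361 -0.509  0.045]
[257, 262, 65, 48, 1159] ((287.8802185058594, 287.1019592285156), (18.200260162353516, 71.33256530761719), 57.7243537902832) [ 0.358 -0.033  0.045]
[17, 269, 117, 95, 9104] ((74.99999237060547, 315.9999694824219), (115.99998474121094, 93.99998474121094), 0.0) [0.298 0.422 0.045]
[356, 276, 73, 28, 1421] ((391.9923400878906, 290.0615539550781), (73.18049621582031, 21.4580078125), 7.125016689300537) [ 0.347 -0.243  0.045]
[227, 401, 100, 19, 1389] ((276.5, 410.0), (18.0, 99.0), 90.0) [ 0.104 -0.002  0.045]
```

View pics/cr.png

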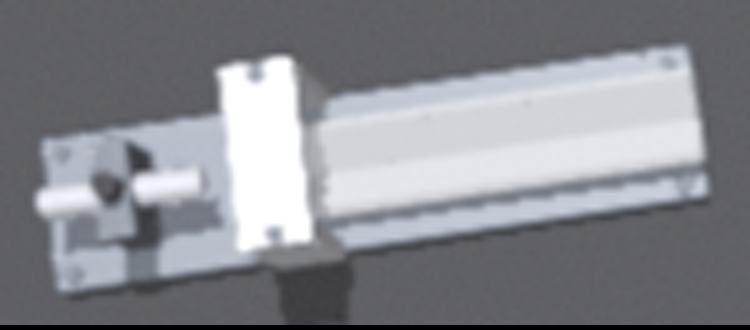

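View pics/cy.png

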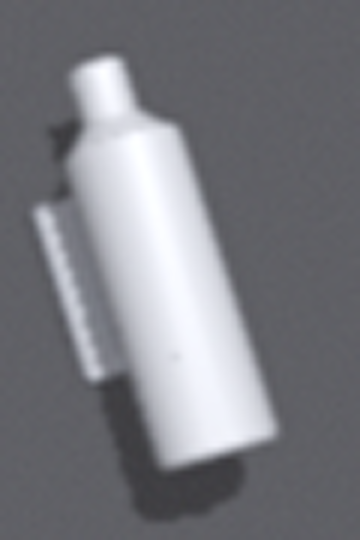

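Run:
```python
from h import *
s=load('top1')
C=lambda u,v,z:onz(s,118+u/5,185+v/5,z)
D=lambda u,v,z:onz(s,370+u/6,155+v/6,z)
t=D(99,60,.039);r=D(219,448,.039);print('cyl',t,r,np.linalg.norm(t-r),np.degrees(np.arctan2(*(t-r)[1::-1])))
P=[C(*p,.012) for p in((688,45),(708,195),(42,142),(62,292))]
e=(P[0]+P[1])/2;f=(P[2]+P[3])/2;d=(f-e)/np.linalg.norm(f-e)
print('cradle',e,f,np.linalg.norm(f-e),[np.linalg.norm(P[0]-P[1]),np.linalg.norm(P[2]-P[3])],np.degrees(np.arctan2(d[1],d[0])))
O=(e+f)/2-d*.0175;O[2]=0;print('O',O)
n=np.array([-d[1],d[0],0])
for nm,p in dict(pintip=C(203,183,.045),pinback=C(135,187,.045),brA=C(222,68,.089),brB=C(298,58,.089),brC=C(240,252,.089),brD=C(315,240,.089),gr0=C(688,75,.032),gr1=C(704,160,.032),).items(): print(nm,((p-O)@d).round(4),((p-O)@n).round(4))
st=sensors.get_state();print(st['ee_pos'],np.degrees(R.from_rotvec(st['orientation']).as_euler('ZYX')))
```

```text
cyl [ 0.62221855 -0.25174699  0.039     ] [ 0.47614358 -0.28832332  0.039     ] 0.15058461639048054 14.057501997337177
cradle [0.52958546 0.0389475  0.012     ] [0.48821559 0.33002963 0.012     ] 0.29400726706116004 [np.float64(0.06946935084171882), np.float64(0.06908339239346659)] 98.08895428875606
O [0.51136296 0.16716267 0.        ]
pintip 0.0879 0.0006
pinback 0.1175 -0.0021
brA 0.0646 -0.0396
brB 0.0323 -0.039
brC 0.0655 0.0391
brD 0.034 0.0388
gr0 -0.1284 -0.0173
gr1 -0.1301 0.0216
[0.17173315 0.60019589 0.23024576] [ 1.64028634e+02 -1.27064754e-02 -1.79882807e+02]
```

>>> carry_out --pt "-0.8 -1 0" --pt "-2 -2.5 0" --pt "-3.3 -4.15 0" --pt "-3.3 -4.15 0" --pt "-3.3 -4.15 0" --pt "-3.3 -4.15 0" --pt "-3.3 -4.15 0" --pt "-3.3 -4.15 0" --pt "-3.3 -4.15 0" --pt "-3.3 -4.15 0" --pt "-3.3 -4.15 0" --pt "-3.3 -4.15 0" --pt "-3.3 -4.15 0" --pt "-3.3 -4.15 0" --pt "-3.3 -4.15 0" --pt "-3.3 -4.15 0" --pt "-3.3 -4.15 0" --pt "-3.3 -4.15 0" --pt "-2 -2.5 0" --pt "-0.8 -1 0" --turn '[0,0,0,0,0,0,0,0,0,0,0,0,0,0,0,0,0,0,0,0]' --grip '[1,1,1,1,1,1,1,1,1,1,1,1,1,1,1,1,1,1,1,1]'

```text
clock: 2.6
ee_pos: [0.531, -0.2671, 0.2309]
orientation: [-0.44, -3.11, -0.0]
force: [-0.6, -0.2, 0.9]
finger_gap: 1.0
gripper_force: 0.0
```

>>> carry_out --pt "0 0 0" --pt "0 0 0" --pt "0 0 0" --pt "0 0 2" --pt "0 0 4" --pt "0 0 2" --pt "0 0 0" --pt "0 0 0" --turn '[-7,-8,-8,-7,0,0,0,0]' --grip '[1,1,1,1,1,1,1,1]'

```text
clock: 3.6
ee_pos: [0.5317, -0.2653, 0.1524]
orientation: [-0.384, 3.117, -0.001]
force: [0.8, -0.7, 0.9]
finger_gap: 0.999
gripper_force: 0.0
```

```bash
cat >> h.py <<'E'
def to(xyz,yaw=None):
    st=sensors.get_state(); Rm=R.from_rotvec(st['orientation'])
    y=np.degrees(np.arctan2(*Rm.as_matrix()[1::-1,0]))
    print('t',st['clock'],'p',st['ee_pos'].round(4),'yaw',round(y,2),'F',st['force'].round(2),'gap',round(st['finger_gap'],3),'q6',st['q'][5].round(2))
    if yaw is not None:
        dy=(yaw-y+180)%360-180; print('turn',round(-dy,2)); Rm=R.from_euler('z',dy,degrees=True)*Rm
    print('tool cm',(Rm.inv().apply(np.array(xyz)-st['ee_pos'])*100).round(2))
E
python3 - <<'E'
from h import *
to([.5353,-.2735,.020],194.06)
s=snap('side','side2')
E
```

```text
t 3.6 p [ 0.5317 -0.2653  0.1524] yaw -165.94 F [ 0.75 -0.66  0.91] gap 0.999 q6 -0.82
turn -0.0
tool cm [-0.14 -0.87 13.24]
```

View pics/side2.png

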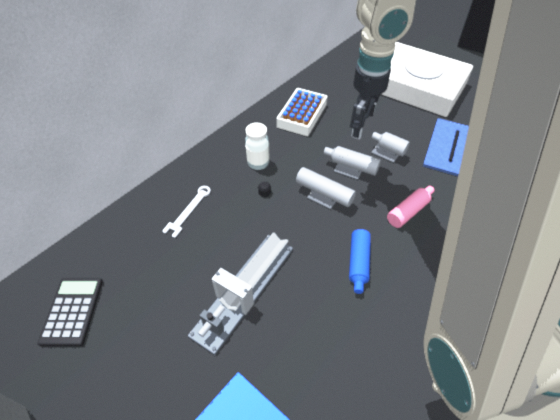

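The side view shows the open gripper above the middle, necked cylinder (nose about (328,151), blunt end about (378,164)), with the jar at (258,148) well clear. I centre over it, go down and grip.

>>> carry_out --pt "-0.14 -0.87 0" --pt "0 0 2" --pt "0 0 3" --pt "0 0 3" --pt "0 0 2.4" --pt "0 0 1.6" --pt "0 0 0.8" --pt "0 0 0.4" --pt "0 0 0" --pt "0 0 0" --pt "0 0 0" --pt "0 0 0" --pt "0 0 0" --pt "0 0 0" --pt "0 0 0" --pt "0 0 0" --pt "0 0 0" --turn '[0,0,0,0,0,0,0,0,0,0,0,0,0,0,0,0,0]' --grip '[1,1,1,1,1,1,1,1,1,0.3,0.3,0.3,0.3,0.3,0.3,0.3,0.3]' --grip_force 50

```text
clock: 5.78
ee_pos: [0.5347, -0.2717, 0.0201]
orientation: [-0.385, 3.117, 0.006]
force: [-1.2, 3.5, 7.0]
finger_gap: 0.5
gripper_force: 50.2
```

Run:
```python
from h import *
to([.5353,-.2735,.020],194.06); print(sensors.get_state()['gripper_force'])
```

```text
t 5.775 p [ 0.5347 -0.2717  0.0201] yaw -165.91 F [-1.18  3.49  6.98] gap 0.5 q6 -0.83
turn 0.03
tool cm [-0.01 -0.19  0.01]
50.15145242214203
```

>>> carry_out --pt "0 0 -0.5" --pt "0 0 -1.5" --pt "0 0 -3" --pt "0 0 -4" --pt "0 0 -3" --pt "0 0 -1" --pt "-0.3 1.5 0" --pt "-0.6 3 0" --pt "-0.8 3.9 0" --pt "-0.8 3.9 0" --pt "-0.9 4 0" --pt "-0.9 4 0" --pt "-0.9 4 0" --pt "-0.9 4 0" --pt "-0.8 3.5 0" --pt "-0.5 3 0" --pt "-0.3 1.5 0" --pt "0 0 0" --turn '[0,0,0,0,0,0,0,0,0,0,0,0,0,0,0,0,0,0]' --grip '[0.3,0.3,0.3,0.3,0.3,0.3,0.3,0.3,0.3,0.3,0.3,0.3,0.3,0.3,0.3,0.3,0.3,0.3]'

```text
clock: 8.02
ee_pos: [0.5203, 0.098, 0.1481]
orientation: [0.386, -3.115, 0.0]
force: [0.2, -0.3, -5.6]
finger_gap: 0.5
gripper_force: 51.8
```

>>> carry_out --pt "0 0 0" --pt "0 0 0" --pt "0 0 0" --pt "0 0 0" --pt "0 0 0" --pt "0 0 0" --pt "0 0 0" --pt "0 0 0" --pt "0 0 0" --pt "0 0 0" --pt "0 0 0" --pt "0 0 0" --pt "0 0 0" --pt "0 0 0" --turn '[-4,-8,-8,-8,-8,-8,-8,-8,-8,-8,-5,-3,0,0]' --grip '[0.3,0.3,0.3,0.3,0.3,0.3,0.3,0.3,0.3,0.3,0.3,0.3,0.3,0.3]'

```text
clock: 9.78
ee_pos: [0.5215, 0.0965, 0.149]
orientation: [2.369, -2.062, -0.0]
force: [0.0, 0.5, -4.8]
finger_gap: 0.499
gripper_force: 51.6
```

Run:
```python
from h import *
to([.5208,.1008,.09],278.06)
s=snap('top','top3');t=snap('side','side3')
c=cv2.cvtColor(s['color'],cv2.COLOR_RGB2BGR)[130:280,110:310];d=cv2.cvtColor(t['color'],cv2.COLOR_RGB2BGR)[150:360,170:370]
cv2.imwrite('pics/both3.png',np.hstack([cv2.resize(c,(400,300),interpolation=2),cv2.resize(d,(400,300*1),interpolation=2)]))
```

```text
t 9.775 p [0.5215 0.0965 0.149 ] yaw -82.07 F [ 0.04  0.55 -4.75] gap 0.499 q6 -1.65
turn -0.13
tool cm [-0.43  0.01  5.9 ]
```

View pics/both3.png

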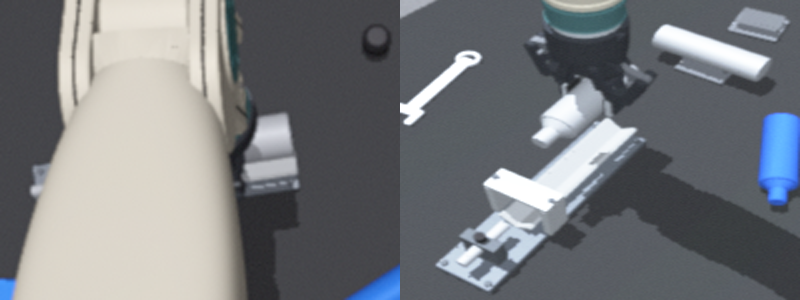

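The neck points at the stop. The nose is at about (545,137) in the crop and lies over the open groove, before the bridge. I lower it now.

>>> carry_out --pt "-0.4 0 0" --pt "0 0 2" --pt "0 0 3" --pt "0 0 3" --pt "0 0 2" --pt "0 0 1" --pt "0 0 0.6" --pt "0 0 0.3" --pt "0 0 0" --pt "0 0 0" --turn '[0,0,0,0,0,0,0,0,0,0]' --grip '[0.3,0.3,0.3,0.3,0.3,0.3,0.3,0.3,0.3,0.3]'

```text
clock: 11.12
ee_pos: [0.5217, 0.1012, 0.031]
orientation: [-2.371, 2.06, -0.001]
force: [-0.4, -0.8, -5.1]
finger_gap: 0.502
gripper_force: 51.8
```

Run:
```python
from h import *
to([.5208,.1008,.026],278.06); print(sensors.get_state()['moment'])
```

```text
t 11.125 p [0.5217 0.1012 0.031 ] yaw -81.97 F [-0.41 -0.79 -5.1 ] gap 0.502 q6 -1.64
turn -0.03
tool cm [0.03 0.1  0.5 ]
[ 0.02798883 -0.02144078  0.02586162]
```

Not touching yet; the last 5 mm go slowly.

>>> carry_out --pt "0 0.08 0.15" --pt "0 0 0.15" --pt "0 0 0.1" --pt "0 0 0.1" --pt "0 0 0" --pt "0 0 0" --turn '[0,0,0,0,0,0]' --grip '[0.3,0.3,0.3,0.3,0.3,0.3]'

```text
clock: 11.88
ee_pos: [0.5233, 0.1014, 0.027]
orientation: [-2.368, 2.058, -0.006]
force: [3.6, -0.0, 5.2]
finger_gap: 0.497
gripper_force: 52.9
```

>>> carry_out --pt "0 -0.15 0" --pt "0 0 0.08" --pt "0 0 0" --pt "0 0 0" --turn '[0,0,0,0]' --grip '[0.3,0.3,0.3,0.3]'

```text
clock: 12.38
ee_pos: [0.5236, 0.1015, 0.0266]
orientation: [-2.369, 2.06, -0.003]
force: [-1.0, -0.7, 11.1]
finger_gap: 0.503
gripper_force: 53.5
```

>>> carry_out --pt "0 0 0" --pt "0 0 0" --pt "0 0 0" --pt "0 0 0" --pt "0 0 0" --pt "0 0 -0.5" --pt "0 0 -1.5" --pt "0 0 -3" --pt "0 0 -3" --pt "0 0 -2" --pt "0 0 0" --turn '[0,0,0,0,0,0,0,0,0,0,0]' --grip '[0.6,0.8,1,1,1,1,1,1,1,1,1]'

```text
clock: 13.75
ee_pos: [0.524, 0.1015, 0.1275]
orientation: [-2.368, 2.058, -0.007]
force: [-0.2, -0.3, 0.1]
finger_gap: 1.002
gripper_force: 0.0
```

Run:
```python
from h import *
O=np.array([.51136,.16716,0]);a=np.radians(98.09);d=np.array([np.cos(a),np.sin(a),0])
print(O+d*-.0675, O+d*-.160)
to(O+d*-.165+[.0025,0,.125],278.06)
s=snap('top','top4');t=snap('side','side4')
c=cv2.cvtColor(s['color'],cv2.COLOR_RGB2BGR)[130:280,110:310];e=cv2.cvtColor(t['color'],cv2.COLOR_RGB2BGR)[220:360,185:325]
cv2.imwrite('pics/both4.png',np.hstack([cv2.resize(c,(400,300),interpolation=2),cv2.resize(e,(400,400),interpolation=2)[:300]]))
```

```text
[0.52085917 0.10033174 0.        ] [0.53387655 0.00875228 0.        ]
t 13.75 p [0.524  0.1015 0.1275] yaw -81.97 F [-0.18 -0.32  0.13] gap 1.002 q6 -1.64
turn -0.03
tool cm [9.85 0.08 0.25]
```

View pics/both4.png

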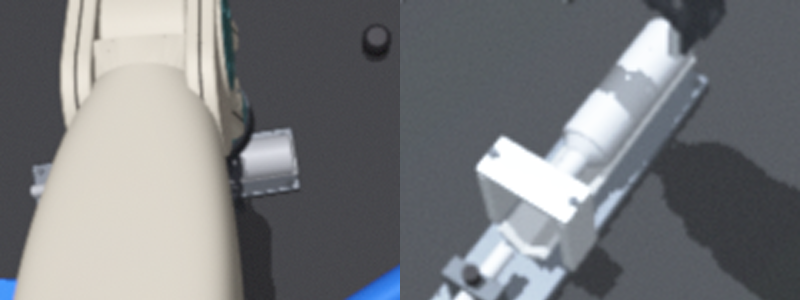

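The cylinder lies flat in the groove with its nose just short of the bridge (right crop, nose about (560,165)). I shut the gripper and go behind the blunt end.

>>> carry_out --pt "1.5 0 0" --pt "3 0 0" --pt "3 0 0" --pt "1.8 0 0" --pt "0.5 0 0" --pt "0 0 1.5" --pt "0 0 3" --pt "0 0 3" --pt "0 0 1.2" --pt "0 0 0.45" --pt "0 0 0" --pt "0 0 0" --turn '[0,0,0,0,0,0,0,0,0,0,0,0]' --grip '[0,0,0,0,0,0,0,0,0,0,0,0]'

```text
clock: 15.35
ee_pos: [0.5366, 0.0042, 0.0341]
orientation: [-2.371, 2.06, -0.003]
force: [0.4, 0.5, -0.1]
finger_gap: 0.0
gripper_force: 0.0
```

Run:
```python
from h import *
O=np.array([.51136,.16716,0]);a=np.radians(98.09);d=np.array([np.cos(a),np.sin(a),0])
st=sensors.get_state();print((st['ee_pos']-O)@d)
to(np.array([.5236,.1015,.036])-d*.0975,278.06)
```

```text
-0.16485712500592264
t 15.35 p [0.5366 0.0042 0.0341] yaw -81.97 F [ 0.36  0.49 -0.15] gap 0.0 q6 -1.82
turn -0.03
tool cm [-0.06 -0.09 -0.19]
```

>>> carry_out --pt "-0.5 -0.08 -0.2" --pt "-0.7 0 0" --pt "-0.5 0 0" --pt "-0.3 0 0" --pt "-0.2 0 0" --pt "-0.2 0 0" --pt "-0.2 0 0" --pt "-0.2 0 0" --pt "-0.2 0 0" --pt "-0.2 0 0" --pt "0 0 0" --turn '[0,0,0,0,0,0,0,0,0,0,0]' --grip '[0,0,0,0,0,0,0,0,0,0,0]'

```text
clock: 16.73
ee_pos: [0.5319, 0.0359, 0.035]
orientation: [2.371, -2.06, 0.001]
force: [-0.2, -3.2, -0.8]
finger_gap: 0.002
gripper_force: 1.9
```

>>> carry_out --pt "-0.2 0 0" --pt "-0.3 0 0" --pt "-0.3 0 0" --pt "-0.3 0 0" --pt "-0.3 0 0" --pt "-0.3 0 0" --pt "-0.3 0 0" --pt "-0.3 0 0" --pt "-0.2 0 0" --pt "-0.2 0 0" --pt "-0.2 0 0" --turn '[0,0,0,0,0,0,0,0,0,0,0]' --grip '[0,0,0,0,0,0,0,0,0,0,0]'

```text
clock: 18.1
ee_pos: [0.5277, 0.0649, 0.035]
orientation: [-2.371, 2.06, -0.0]
force: [0.8, -3.5, -0.2]
finger_gap: 0.0
gripper_force: 1.9
```

>>> carry_out --pt "-0.2 0 0" --pt "-0.2 0 0" --pt "-0.2 0 0" --pt "-0.2 0 0" --pt "-0.2 0 0" --pt "-0.2 0 0" --turn '[0,0,0,0,0,0]' --grip '[0,0,0,0,0,0]'

```text
clock: 18.85
ee_pos: [0.526, 0.0768, 0.035]
orientation: [2.371, -2.06, -0.0]
force: [0.2, -3.8, -2.3]
finger_gap: -0.001
gripper_force: 1.9
```

Run:
```python
from h import *
O=np.array([.51136,.16716,0]);a=np.radians(98.09);d=np.array([np.cos(a),np.sin(a),0])
st=sensors.get_state();print((st['ee_pos']-O)@d,st['ee_pos'],st['force'],st['force']@d)
t=snap('side','side5')
cv2.imwrite('pics/s5.png',cv2.resize(cv2.cvtColor(t['color'],cv2.COLOR_RGB2BGR)[210:360,180:330],(600,600),interpolation=2))
```

```text
-0.09154965725103206 [0.52601585 0.07677333 0.03499745] [ 0.21711918 -3.84948162 -2.25756811] -3.8417273205113878
```

View pics/s5.png

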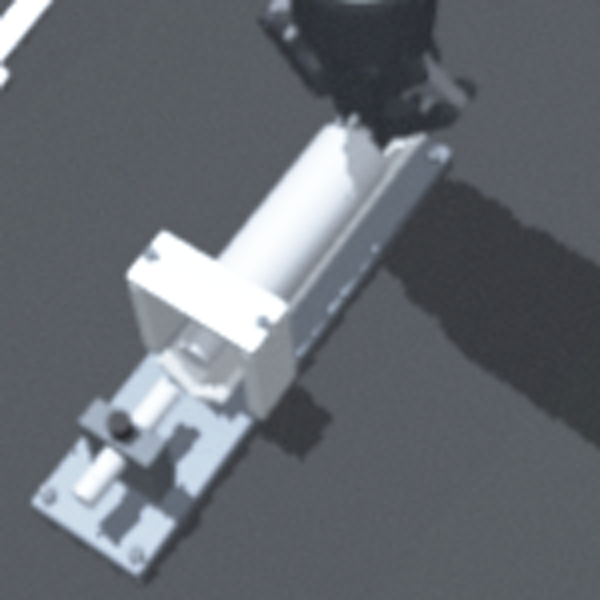

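The nose has passed under the bridge (195,345). The pin tip is about 18 mm ahead (172,388), and sliding takes about 4 N. I slow down.

>>> carry_out --pt "-0.15 0 0" --pt "-0.15 0 0" --pt "-0.15 0 0" --pt "-0.15 0 0" --pt "-0.15 0 0" --pt "-0.15 0 0" --pt "-0.1 0 0" --pt "-0.1 0 0" --pt "-0.1 0 0" --turn '[0,0,0,0,0,0,0,0,0]' --grip '[0,0,0,0,0,0,0,0,0]'

```text
clock: 20.02
ee_pos: [0.5244, 0.0886, 0.035]
orientation: [2.371, -2.061, 0.0]
force: [0.8, -3.9, -0.6]
finger_gap: -0.003
gripper_force: 1.9
```

>>> carry_out --pt "-0.07 0 0" --pt "-0.07 0 0" --pt "-0.06 0 0" --turn '[0,0,0]' --grip '[0,0,0]'

```text
clock: 20.4
ee_pos: [0.5241, 0.0905, 0.035]
orientation: [2.371, -2.061, 0.0]
force: [1.1, -4.3, -1.5]
finger_gap: -0.003
gripper_force: 1.9
```

>>> carry_out --pt "-0.07 0 0" --pt "-0.07 0 0" --pt "-0.06 0 0" --turn '[0,0,0]' --grip '[0,0,0]'

```text
clock: 20.78
ee_pos: [0.5238, 0.0925, 0.035]
orientation: [-2.371, 2.061, -0.0]
force: [0.7, -3.4, -0.6]
finger_gap: -0.001
gripper_force: 1.9
```

>>> carry_out --pt "-0.05 0 0" --pt "-0.05 0 0" --turn '[0,0]' --grip '[0,0]'

```text
clock: 21.02
ee_pos: [0.5237, 0.0935, 0.035]
orientation: [-2.372, 2.06, 0.0]
force: [1.2, -3.9, -0.2]
finger_gap: -0.001
gripper_force: 1.9
```

>>> carry_out --pt "-0.05 0 0" --pt "-0.05 0 0" --turn '[0,0]' --grip '[0,0]'

```text
clock: 21.28
ee_pos: [0.5236, 0.0945, 0.035]
orientation: [2.371, -2.061, 0.0]
force: [0.3, -4.5, -0.0]
finger_gap: 0.002
gripper_force: 1.9
```

>>> carry_out --pt "-0.05 0 0" --pt "-0.05 0 0" --turn '[0,0]' --grip '[0,0]'

```text
clock: 21.52
ee_pos: [0.5234, 0.0955, 0.035]
orientation: [2.371, -2.061, -0.0]
force: [0.9, -2.9, -1.0]
finger_gap: -0.001
gripper_force: 1.9
```

>>> carry_out --pt "-0.05 0 0" --pt "-0.05 0 0" --turn '[0,0]' --grip '[0,0]'

```text
clock: 21.78
ee_pos: [0.5234, 0.0956, 0.0351]
orientation: [2.37, -2.06, 0.003]
force: [1.7, -6.3, -1.5]
finger_gap: -0.0
gripper_force: 3.6
```

>>> carry_out --pt "-0.05 0 0" --pt "-0.05 0 0" --turn '[0,0]' --grip '[0,0]'

```text
clock: 22.02
ee_pos: [0.5234, 0.0956, 0.0351]
orientation: [2.368, -2.06, 0.005]
force: [1.3, -10.3, -1.4]
finger_gap: -0.004
gripper_force: 5.0
```

>>> carry_out --pt "-0.05 0 0" --pt "-0.05 0 0" --turn '[0,0]' --grip '[0,0]'

```text
clock: 22.28
ee_pos: [0.5234, 0.0956, 0.0351]
orientation: [2.366, -2.059, 0.008]
force: [2.6, -11.9, -0.1]
finger_gap: -0.004
gripper_force: 6.4
```

It stopped dead and the force is rising, so it is on the pin. I build the force up to about 20 N.

>>> carry_out --pt "-0.05 0 0" --pt "-0.05 0 0" --pt "-0.05 0 0" --pt "0 0 0" --turn '[0,0,0,0]' --grip '[0,0,0,0]'

```text
clock: 22.78
ee_pos: [0.5234, 0.0955, 0.0352]
orientation: [2.363, -2.059, 0.012]
force: [1.6, -15.8, -0.0]
finger_gap: 0.002
gripper_force: 8.1
```

>>> carry_out --pt "-0.05 0 0" --pt "-0.05 0 0" --pt "0 0 0" --turn '[0,0,0]' --grip '[0,0,0]'

```text
clock: 23.15
ee_pos: [0.5234, 0.0955, 0.0352]
orientation: [2.362, -2.058, 0.015]
force: [1.7, -19.2, 0.2]
finger_gap: 0.003
gripper_force: 9.4
```

>>> carry_out --pt "0.1 0 0" --pt "0.2 0 0" --pt "0.3 0 0" --pt "0.4 0 0" --pt "0.7 0 0" --pt "1 0 0" --pt "1 0 0" --pt "1 0 0" --pt "0 0 0" --pt "0 0 -2" --pt "0 0 -4" --pt "0 0 -4" --pt "0 0 -2" --pt "3 0 0" --pt "3 0 0" --pt "0 0 0" --turn '[0,0,0,0,0,0,0,0,0,0,0,0,0,0,0,0]' --grip '[0,0,0,0,0,0,0,0,0,0,0,0,0,0,0,0]'

```text
clock: 25.15
ee_pos: [0.5379, -0.0062, 0.1552]
orientation: [-2.369, 2.063, -0.001]
force: [1.0, 0.1, -0.6]
finger_gap: 0.0
gripper_force: 0.0
```

Run:
```python
from h import *
t=snap('side','side6')
cv2.imwrite('pics/s6.png',cv2.resize(cv2.cvtColor(t['color'],cv2.COLOR_RGB2BGR)[210:360,180:330],(600,600),interpolation=2))
```

```text
(no output)
```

View pics/s6.png

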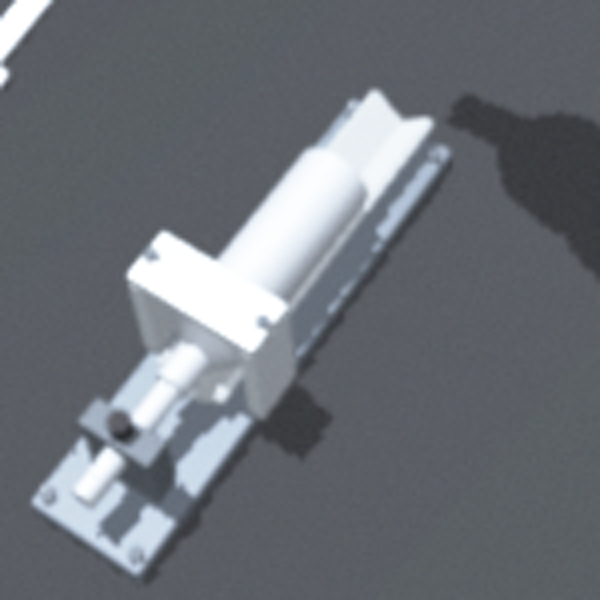

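The nose now touches the pin tip at about (172,380), the cylinder lies in the groove under the bridge, and the arm is clear.

```bash
python3 -c "
from station import env
print(env.hand_in())"
```

```text
the job is handed in; nothing more can be done
None
```

The long necked cylinder lies in the groove under the bridge with its nose touching the stop pin, pressed there slowly to about 19 N and left with the arm clear. The job was handed in at about 25 s, but no verdict came back.

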